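# Close a drill jig on its locating pin and hold it clamped

## Robot

A 7-joint arm with a two-finger parallel gripper is mounted at the origin on a cart in front of the work surface, level with it; the furniture and walls round the work are solid. World frame = base frame: x ahead of the robot, y to its left, z up, the work surface at z = 0. Lengths are in m, angles in degrees, forces in N, time in s.
With the tool pointing down it reaches from about 0.425 to 0.875 m from the base axis. Payload 4.7 kg.
Tool frame: the origin (TCP) lies midway between the tips of the shut fingers; the grasp point (between the pads) lies 19 mm behind it; z points along the fingers, y is the line along which they close (so a half turn about z gives the same grasp; the last joint's range is limited). The gripper opens to 87 mm and grips with 3 to 60 N. Pads are 19 mm wide; open, the fingers measure 117 mm over their backs; the gripper's body (75 mm by 190 mm) begins 51 mm behind the grasp point.
Start: joints at [69.964, 18.392, -4.016, 83.108, 1.295, 78.541, -3.26], TCP at [0.231, -0.607, 0.223] pointing down, gripper open.
Joint ranges: [-163.93, 163.93], [-17.29, 119.83], [-79.2, 71.16], [3.27, 140.29], [-89.18, 269.18], [5.43, 117.66], [-154.24, 154.24]. Speed limits (degrees/s): [147.25, 147.25, 180, 180, 180, 180, 180].

## Interface

Orientations are given as [roll, pitch, yaw] about the fixed x, y, z axes, in that order (R = Rz(yaw) Ry(pitch) Rx(roll)).
In Python, from cell import env, viewer, boxes_of, masks_of gives the robot as it stands. The module is installed in compiled form; this text tells all that it offers.
- The arm moves only by the tool apply_moves, never from a script. Its argument "moves" is a list of rows, each a list of 7 numbers: the shift along the tool's x, y, z scaled (see below), then the turn, a rotation vector about the tool's x, y, z scaled (see below), then the opening, from 0 (shut) to 1 (fully open). A call has 1 to 20 rows; each row is the pose to reach, as a shift and turn from the pose commanded when the call began, along the tool's axes at that moment; what a row does not reach only later rows make up. The controller multiplies each number of a shift by 0.2 m and each number of a turn by 1.5 rad. A row lasts 1/10 s, in which the tool goes at most 50 mm and 8.59 degrees, less where a joint would pass 70% of its speed; a pose out of reach is approached as far as the arm can. A call with a number of a shift or a turn outside -1 to 1 is refused whole. A call with a gripper value outside its range is refused whole. The fingers move at their own pace and stop on an object; "grip_force" is the grip in N (left out, the last holds). Time passes only in rows, so rows that repeat a pose let the fingers close. It gives the time, the measured TCP pose, the force, the opening and the grip force at its end, in the units of the state.
- env.get_obs(): the state, without advancing time (a new reading comes with each control period).
- viewer.read_camera(name): name is "scene" or "top" or "wrist"; returns the picture (420x560x3 uint8, red, green, blue); there is no depth.
- viewer.get_calibration(name): a dict with "fov_y" (degrees; the focal length in pixels is half the picture's height over the tangent of half this angle, whatever the lens; pixels are square), "cx", "cy" (the principal point, pixels), "position" and "orientation" of the camera in the world. Camera axes: x right, y up, looking along -z (the intrinsics and any distortion apply to the point x, -y, -z); pixel columns grow to the right and rows downward; lengths in m; the calibration is good to about 2 mm. The wrist camera is an equidistant fisheye: a pixel r from the principal point sees the ray r / f radians off the axis. A picture is of the moment at which its call begins: read the wrist's pose just before it. get_calibration takes no time and is no camera call; for the wrist camera it gives the pose at the moment of the call.
- env.sign_off(): hands the job in; it is judged then, once.
Trained networks look in the newest picture that a camera, given by its name, has taken for a name from the list of things; names that differ only in an ending like _2 or _b are one class to them, and where a whole thing is asked for, a point or a joint stands for the part that bears it (a point fixed in the world has none). Each returns a list of dicts, best first, with "conf" (0 to 1); they miss things now and then, are a little off and sometimes report something else, mostly with a low value. They report only what shows in the picture. A call takes as long as a camera call.
- boxes_of(camera, target): "location" ([column, row] in pixels, amid what is visible of it).
- masks_of(camera, target): "pixels" (420x560 bool, what is visible of it) and "location" ([column, row] in pixels, amid what is visible of it).
The state is a dict: "time_s": time; "qpos": joint angles; "joint_velocities": joint speeds; "effort": joint torques, N m; "tool_pos": TCP position; "tool_rot": TCP orientation; "force": force on the tool from outside, world axes, zero at the start; "wrist_torque": the same for the moment, N m; "grip_width": finger opening in m; "grasp_force": force on a finger pad.
Only numpy, scipy, OpenCV 4.12 (cv2) and the standard library are available. Lean on these libraries where they do the work, as an engineer would, in place of code of your own. Each camera call takes 0.05 s, during which the arm holds its last target. There are 200 camera calls.

## Task

The two metal strips in the drill jig are to be drilled. Take the drill plate by its handle, lay it between the jig's fences and slide it along them until it drops onto the locating pin hidden under it, then press it fully home against the sprung lifter so that it clamps both strips. Finish while still gripping the handle and pressing the plate home (the lifter would raise it again if let go); leave the cup, the tape measure, the stapler and the ink bottle near by where they are.

Things in the scene. Friction and masses are not known exactly. Their poses are not given: they have to be found in the camera images.
- jig: Drill jig, fixed on the desk: grey painted base 204 x 131 mm (its x, y), top face 18 mm above the desk; two steel fences, 190 mm long, run along its x at the edges. Origin: centre of its underside; z up. The channel between the fences is 103 mm wide, open at both x ends, straight up to 39 mm above the desk, then flares outward about 6 mm each side up to 52 mm.
- jig_channel (a point): Point on the jig's centre line 33 mm above the desk, mid-length; axes as the jig's. At this height ends the rounded tip of the one locating pin, 9 mm thick, steel. The pin stands on the centre line (y = 0) anywhere from x = -20 to +20 mm of this point, on a block clamped in the slot; its place is not reported, so find it by sliding the plate along x (or see it before it is covered).
- lifter (a joint): Sprung frame round the strips that lifts the plate, in m downward: 0 = up (its side bars, at y = +-44 mm, 184 mm long, are 27 mm above the desk); about 0.006 = down level with the strips' tops, plate home. It moves straight down; it pushes up with about 7 N when up and 10 N at 0.006. Pressing down with 10 to 20 N by hand clamps the strips well.
- strip_left: Aluminium strip, 160 x 22 x 3 mm, already lying loose in its nest in the jig, along the jig's x at y = +26 mm, top 21 mm above the desk. Origin: centre of its underside.
- strip_right: The other strip, the same, at y = -26 mm in the jig.
- plate_grip (a point): Centre of the drill plate's black handle, 33 mm above the plate's underside; axes as the plate's, x along the handle. The handle is a flat-sided bar 64 mm long (x), 22 mm wide (y), 34 mm high, standing on the plate's top (foot flange 26 mm wide, 4 mm high): grip it across the 22 mm. Height of this point above the desk: 66 mm riding on the pin, 60 mm dropped onto the lifter, 54 mm home.
- plate_slot (a point): Middle of the underside of the loose drill plate: aluminium, 110 (x) x 100 (y) x 16 mm, about 0.45 kg, on top four steel bushes 17 mm wide, 3 mm high at x = +-40, y = +-26 mm. Here, right under the handle, opens a blind slot 12.5 (x) by 14 (y) mm, 13 mm deep, that drops over the pin; either way round fits. The plate goes between the fences with its x along the jig's x.
- tool_cup: Empty dark grey cup standing on the desk, 78 mm wide, 96 mm high; bystander. Origin: centre of its underside.
- tape_measure: Pocket tape measure lying on the desk, 62 x 73 x 35 mm; bystander. Origin: centre of its underside.
- stapler: Desk stapler, 30 x 136 x 49 mm; bystander. Origin: centre of its underside.
- black_ink: Small ink bottle with black cap, 39 mm wide, 90 mm high; bystander. Origin: centre of its underside.

How it is judged (in metres and radians):
At the end, for the whole second after the job is handed in: Through the last second the plate is over the pin between the fences, level and in line with them (2 and 4 deg), its handle centre below 55.5 mm (home is 54), the lifter down at least 5 of its 6 mm, the plate bearing on the strips, and the fingers on the plate with over 2 N (value of joint lifter above 0.005 m and z of plate_grip in the frame of jig below 0.0555 m and x of plate_grip in the frame of jig between -0.025 and 0.025 m and y of plate_grip in the frame of jig between -0.005 and 0.005 m and angle between the x axis of plate_grip and the x axis of jig, either way round below 0.07 rad and angle between plate_grip's own z axis and vertical below 0.04 rad and contact force between the fingers and drill_plate above 2 N and (contact force between drill_plate and strip_left above 0.5 N or contact force between drill_plate and strip_right above 0.5 N)); the arm keeps its last pose, push and grip.
It fails at once if the cup is knocked away (30 mm) or tipped (distance of tool_cup from where it was at the start of the episode above 0.03 m or angle between tool_cup's own z axis and vertical above 0.4 rad).
It fails at once if the tape measure is shifted by 30 mm (distance of tape_measure from where it was at the start of the episode above 0.03 m).
It fails at once if the stapler is shifted by 30 mm (distance of stapler from where it was at the start of the episode above 0.03 m).
It fails at once if the ink bottle is knocked away (30 mm) or tipped (distance of black_ink from where it was at the start of the episode above 0.03 m or angle between black_ink's own z axis and vertical above 0.4 rad).
It also fails if it takes over 61 s, if anything falls off the work surface, if the arm or the gripper's body presses on something with over 40 N, if the wrist force passes 120 N, or if a joint passes its speed limit or range.

## Working session

There is one attempt and no reset: what is moved stays moved. The work goes in short steps, Python scripts to look and compute and a tool call to move; the robot and the scene stay as the last step left them, time stands still between calls to the robot, and variables do not carry over. Pictures are saved under pics/ and viewed, at most 10 in all, crops included, and the job is handed in when it is done.

Besides the shell and the picture viewer there is one more tool, called after "Call:" by a JSON object that holds its "fn" and its "kwargs". apply_moves: Moves the arm, as the interface text tells. Shifts and turns lie within -1 to 1; 1 stands for 0.2 m of shift or 1.5 rad of turn. Its arguments: {"type":"object","properties":{"moves":{"type":"array","items":{"type":"array","items":{"type":"number","minimum":-1,"maximum":1}}},"grip_force":{"type":"number"}},"required":["moves"]}

```bash
mkdir -p pics
cat > h.py <<'E'
import numpy as np, cv2
from cell import env, viewer, boxes_of, masks_of
from scipy.spatial.transform import Rotation as R
def rot(o):
    o=np.array(o,float)
    if o.shape==(3,3): return o
    if o.shape==(4,): print('quat?',o)
    return R.from_euler('xyz',o,degrees=True).as_matrix()
def ray(c,uv):
    f=210/np.tan(np.radians(c['fov_y']/2)); d=np.array([uv[0]-c['cx'],uv[1]-c['cy']],float)
    return f,d
def toz(cam,uv,z,c=None):
    c=c or viewer.get_calibration(cam); f,d=ray(c,uv)
    if cam=='wrist':
        r=np.hypot(*d); t=r/f; v=np.array([d[0]/r*np.sin(t),-d[1]/r*np.sin(t),-np.cos(t)])
    else: v=np.array([d[0]/f,-d[1]/f,-1])
    v=rot(c['orientation'])@v; p=np.array(c['position'])
    return p+v*(z-p[2])/v[2]
def snap(cam,name):
    im=viewer.read_camera(cam); cv2.imwrite(f'pics/{name}.png',im[:,:,::-1]); return im
E
python3 - <<'E'
from h import *
for cam in ['scene','top']:
    c=viewer.get_calibration(cam); print(cam,c)
    snap(cam,cam+'0')
    for n,z in [('jig',.02),('plate_grip',.033),('plate_slot',.016),('tool_cup',.05),('tape_measure',.02),('stapler',.03),('black_ink',.05)]:
        for b in boxes_of(cam,n)[:2]: print(n,round(b['conf'],2),np.round(b['location']),toz(cam,b['location'],z,c).round(3))
print(env.get_obs())
E
```

```text
scene {'fov_y': 57.4237589517015, 'cx': 279.6039943552339, 'cy': 214.75169946913013, 'position': array([0.02044223, 0.4891481 , 0.74620132]), 'orientation': array([  46.22303033,    0.52841363, -132.04927765])}
jig 0.94 [260. 284.] [0.448 0.174 0.02 ]
jig 0.49 [354. 204.] [ 0.477 -0.198  0.02 ]
plate_grip 0.56 [352. 204.] [ 0.475 -0.182  0.033]
plate_grip 0.29 [246. 285.] [0.458 0.206 0.033]
plate_slot 0.73 [352. 203.] [ 0.489 -0.2    0.016]
plate_slot 0.4 [182. 238.] [0.698 0.228 0.016]
tool_cup 0.89 [282. 206.] [ 0.583 -0.02   0.05 ]
tape_measure 0.75 [369. 174.] [ 0.537 -0.339  0.02 ]
stapler 0.66 [183. 333.] [0.454 0.374 0.03 ]
black_ink 0.95 [183. 238.] [0.663 0.24  0.05 ]
top {'fov_y': 42.72007862040489, 'cx': 289.16277504037726, 'cy': 213.11251901398987, 'position': array([0.43481724, 0.01086253, 1.56905406]), 'orientation': array([ 5.18164628e+00, -7.50717356e-02, -8.84158864e+01])}
jig 0.93 [231. 255.] [0.451 0.177 0.02 ]
jig 0.2 [165. 248.] [0.466 0.367 0.02 ]
plate_grip 0.6 [365. 244.] [ 0.492 -0.207  0.033]
plate_slot 0.84 [366. 245.] [ 0.489 -0.213  0.016]
tool_cup 0.83 
[... 279 characters left out ...]
me_s': 0.8, 'qpos': array([69.96336456, 18.39165934, -4.01863403, 83.10730649,  1.29381325,
       78.54067346, -3.25978309]), 'joint_velocities': array([-0.0487627 , -0.02082435, -0.04397186,  0.01338417,  0.02278153,
       -0.01107651, -0.03565663]), 'effort': array([ 7.76891920e-04, -4.91048419e+01, -4.02574930e-01, -3.12756908e+01,
       -6.38389285e-02,  3.35148233e-02,  1.08059822e-05]), 'tool_pos': array([ 0.23130524, -0.60747679,  0.22259201]), 'tool_rot': array([1.79994562e+02, 7.47480293e-04, 2.08478119e+01]), 'force': array([0.14095845, 0.48674353, 0.02220439]), 'wrist_torque': array([ 0.01282488,  0.05649026, -0.00567958]), 'grasp_force': 0.0, 'grip_width': 0.08687398293644466}
```

Run:
```python
import cv2
a=cv2.imread('pics/top0.png')[140:320,130:450]; cv2.imwrite('pics/t1.png',cv2.resize(a,None,fx=2.5,fy=2.5,interpolation=cv2.INTER_CUBIC))
```

```text
(no output)
```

View pics/t1.png

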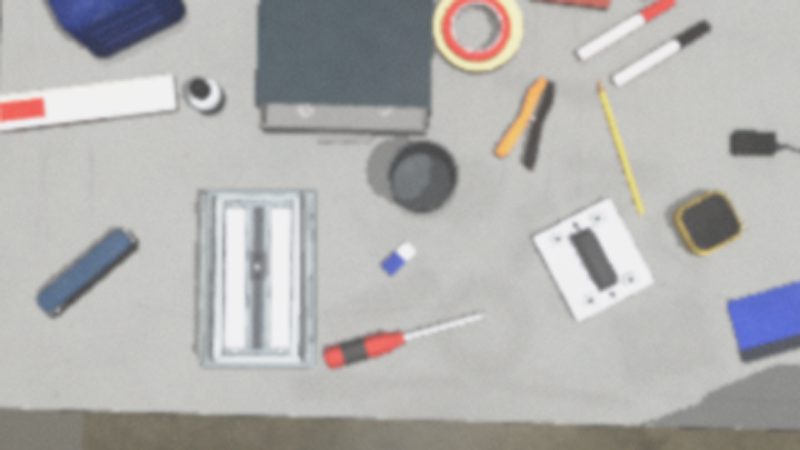

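View pics/scene0.png

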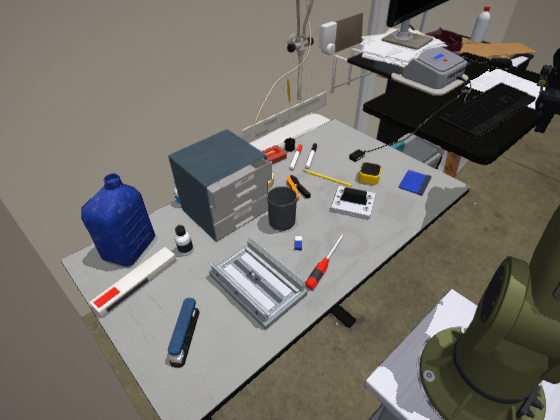

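The top crop shows the jig at about (257,278) with its pin at (258,267), and the plate at (594,260) with its handle turned about 25° from image vertical. The cup stands at (422,177), between them and further out. Next I'll measure yaw.

Run:
```python
from h import *
viewer.read_camera('top'); c=viewer.get_calibration('top')
P=lambda u,v,z: toz('top',(130+u/2.5,140+v/2.5),z,c).round(4)
print('pin',P(258,267,.033))
for n,z in [('jig',.02),('plate_slot',.016)]:
    m=masks_of('top',n)[0]; px=np.argwhere(m['pixels'])[:,::-1]
    W=np.array([toz('top',p,z,c)[:2] for p in px]).astype(np.float32)*1000
    print(n,len(px),cv2.minAreaRect(W))
im=cv2.cvtColor(viewer.read_camera('top'),cv2.COLOR_RGB2GRAY)
yy,xx=np.where(im[225:265,345:390]<90); W=np.array([toz('top',(x+345,y+225),.05,c)[:2] for x,y in zip(xx,yy)]).astype(np.float32)*1000
print('handle',len(W),cv2.minAreaRect(W),W.mean(0))
for q in [(228,190),(300,190),(300,360),(215,360)]: pass
```

```text
pin [0.4731 0.1698 0.033 ]
jig 2561 ((461.81817626953125, 171.29290771484375), (206.81629943847656, 138.16455078125), 1.8940389156341553)
plate_slot 1340 ((493.160888671875, -214.50155639648438), (111.14637756347656, 103.76982116699219), 29.179079055786133)Traceback (most recent call last):
  File "<stdin>", line 11, in <module>
cv2.error: OpenCV(4.12.0) /io/opencv/modules/imgproc/src/convhull.cpp:143: error: (-215:Assertion failed) total >= 0 && (depth == CV_32F || depth == CV_32S) in function 'convexHull'
```

```bash
cat >> h.py <<'E'
def mv(*targets):
    o=env.get_obs(); T=rot(o['tool_rot']); p=np.array(o['tool_pos'])
    print('t',round(o['time_s'],2),'tcp',p.round(4),np.round(o['tool_rot'],2),'F',o['force'].round(1),'w',round(o['grip_width'],4),round(o['grasp_force'],1))
    for x,y,z,yaw in targets:
        s=T.T@(np.array([x,y,z])-p)/.2; r=R.from_matrix(T.T@rot([180,0,yaw])).as_rotvec()/1.5
        print(s.round(3),r.round(3))
E
python3 - <<'E'
from h import *
mv((.37,-.41,.21,25),(.455,-.2145,.2,29))
E
```

```text
t 1.0 tcp [ 0.2313 -0.6075  0.2226] [179.99   0.    20.84] F [ 0.2 -1.2  0.5] w 0.0868 0.0
[ 1.    -0.676  0.063] [ 0.     0.    -0.048]
[ 1.745 -1.438  0.113] [ 0.     0.    -0.095]
```

Call:
{"fn": "apply_moves", "kwargs": {"moves": [[0.96, -0.685, 0, 0, 0, -0.05, 1], [0.96, -0.685, 0, 0, 0, -0.05, 1], [0.96, -0.685, 0, 0, 0, -0.05, 1], [0.96, -0.685, 0, 0, 0, -0.05, 1], [0.96, -0.685, 0, 0, 0, -0.05, 1], [0.96, -0.685, 0, 0, 0, -0.05, 1]]}}

```text
time_s: 1.6
tool_pos: [0.3667, -0.4054, 0.2232]
tool_rot: [-180.0, -0.2, 25.7]
force: [-0.4, -0.8, -0.0]
grip_width: 0.0872
grasp_force: 0.0
```

Run:
```python
from h import *
mv((.48,-.2145,.2,29))
```

```text
t 1.6 tcp [ 0.3667 -0.4054  0.2232] [-1.7999e+02 -1.5000e-01  2.5730e+01] F [-0.4 -0.8 -0. ] w 0.0872 0.0
[ 0.924 -0.614  0.119] [-0.    -0.002 -0.038]
```

Call:
{"fn": "apply_moves", "kwargs": {"moves": [[0.92, -0.61, 0.12, 0, 0, -0.038, 1], [0.92, -0.61, 0.12, 0, 0, -0.038, 1], [0.92, -0.61, 0.12, 0, 0, -0.038, 1], [0.92, -0.61, 0.12, 0, 0, -0.038, 1], [0.92, -0.61, 0.12, 0, 0, -0.038, 1], [0.92, -0.61, 0.12, 0, 0, -0.038, 1], [0.92, -0.61, 0.12, 0, 0, -0.038, 1]]}}

```text
time_s: 2.3
tool_pos: [0.4764, -0.2235, 0.1986]
tool_rot: [180.0, 0.0, 28.4]
force: [-0.4, 0.0, -0.0]
grip_width: 0.087
grasp_force: 0.0
```

Run:
```python
from h import *
c=viewer.get_calibration('wrist'); print(c)
im=snap('wrist','w1')
for n,z in [('plate_grip',.05),('plate_slot',.016)]:
  for m in masks_of('wrist',n)[:2]:
    px=np.argwhere(m['pixels'])[:,::-1]
    W=np.array([toz('wrist',p,z,c)[:2] for p in px]).astype(np.float32)*1000
    print(n,m['conf'],m['location'],len(px),cv2.minAreaRect(W))
mv((.493,-.2145,.05,29))
```

```text
{'fov_y': 65.70646984690485, 'cx': 278.06675149384756, 'cy': 201.5566140153609, 'position': array([ 0.53409712, -0.19051796,  0.36104526]), 'orientation': array([-1.41923941e+01,  2.09641757e-03, -6.15818352e+01])}
plate_grip 0.61 [280.0, 160.8] 9302 ((498.12548828125, -211.5008544921875), (100.1449203491211, 90.2298583984375), 29.278385162353516)
plate_slot 0.82 [277.3, 166.3] 9213 ((494.4091796875, -213.61460876464844), (109.7702865600586, 100.56822967529297), 29.674907684326172)
t 2.45 tcp [ 0.4758 -0.2247  0.1986] [1.7997e+02 3.0000e-02 2.8210e+01] F [-0.7 -0.7 -0.2] w 0.0872 0.0
[ 0.1   -0.005  0.743] [ 0.     0.    -0.009]
```

View pics/w1.png

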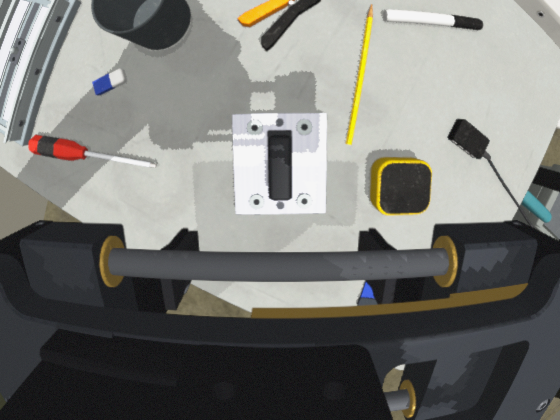

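The wrist view shows the plate square in the image, with its handle at columns 269–292 and rows 130–200. The cup and tape measure are clear of the fingers. Descending to grip.

Run:
```python
from h import *
mv((.4944,-.2136,.09,29.5),(.4944,-.2136,.025,29.5))
```

```text
t 2.45 tcp [ 0.4758 -0.2247  0.1986] [1.7997e+02 3.0000e-02 2.8210e+01] F [-0.7 -0.7 -0.2] w 0.0872 0.0
[ 0.109 -0.005  0.543] [ 0.     0.    -0.015]
[ 0.109 -0.005  0.868] [ 0.     0.    -0.015]
```

Call:
{"fn": "apply_moves", "kwargs": {"moves": [[0.109, -0.005, 0.2, 0, 0, -0.015, 1], [0.109, -0.005, 0.4, 0, 0, -0.015, 1], [0.109, -0.005, 0.55, 0, 0, -0.015, 1], [0.109, -0.005, 0.6, 0, 0, -0.015, 1], [0.109, -0.005, 0.6, 0, 0, -0.015, 1], [0.109, -0.005, 0.6, 0, 0, -0.015, 1]]}}

```text
time_s: 3.05
tool_pos: [0.4962, -0.2124, 0.08]
tool_rot: [179.9, -0.1, 29.6]
force: [-0.0, 0.0, -0.1]
grip_width: 0.0868
grasp_force: 0.0
```

Run:
```python
from h import *
mv((.4944,-.2136,.025,29.5))
```

```text
t 3.05 tcp [ 0.4962 -0.2124  0.08  ] [ 1.7989e+02 -7.0000e-02  2.9620e+01] F [-0.   0.  -0.1] w 0.0868 0.0
[-0.011  0.     0.275] [ 0.001 -0.001  0.001]
```

Call:
{"fn": "apply_moves", "kwargs": {"moves": [[-0.01, 0, 0.1, 0, 0, 0, 1], [-0.01, 0, 0.2, 0, 0, 0, 1], [-0.01, 0, 0.275, 0, 0, 0, 1], [-0.01, 0, 0.275, 0, 0, 0, 1], [-0.01, 0, 0.275, 0, 0, 0, 0], [-0.01, 0, 0.275, 0, 0, 0, 0], [-0.01, 0, 0.275, 0, 0, 0, 0], [-0.01, 0, 0.275, 0, 0, 0, 0], [-0.01, 0, 0.275, 0, 0, 0, 0], [-0.01, 0, 0.275, 0, 0, 0, 0], [-0.01, 0, 0.275, 0, 0, 0, 0]], "grip_force": 45}}

```text
time_s: 4.15
tool_pos: [0.4936, -0.2123, 0.0236]
tool_rot: [180.0, 0.0, 29.7]
force: [0.0, 0.7, 0.8]
grip_width: 0.0391
grasp_force: 0.0
```

Run:
```python
from h import *
mv((.47,-.2,.17,15),(.47,-.11,.19,2))
```

```text
t 4.15 tcp [ 0.4936 -0.2123  0.0236] [179.99   0.    29.69] F [0.  0.7 0.8] w 0.0391 0.0
[-0.072 -0.112 -0.732] [0.    0.    0.171]
[ 0.151 -0.503 -0.832] [0.    0.    0.322]
```

Fingers are still closing.

Call:
{"fn": "apply_moves", "kwargs": {"moves": [[0, 0, 0, 0, 0, 0, 0], [0, 0, 0, 0, 0, 0, 0], [0, 0, 0, 0, 0, 0, 0], [0, 0, 0, 0, 0, 0, 0], [0, 0, 0, 0, 0, 0, 0], [0, 0, 0, 0, 0, 0, 0]]}}

```text
time_s: 4.75
tool_pos: [0.4937, -0.2125, 0.0236]
tool_rot: [180.0, -0.0, 29.7]
force: [1.7, -1.2, -0.3]
grip_width: 0.0216
grasp_force: 45.0
```

Gripped (21.6 mm wide). Lifting and moving towards the jig.

Call:
{"fn": "apply_moves", "kwargs": {"moves": [[0, 0, -0.2, 0, 0, 0, 0], [0, 0, -0.4, 0, 0, 0, 0], [-0.04, -0.05, -0.6, 0, 0, 0.05, 0], [-0.07, -0.11, -0.74, 0, 0, 0.12, 0], [0.0, -0.25, -0.8, 0, 0, 0.2, 0], [0.1, -0.4, -0.83, 0, 0, 0.28, 0], [0.15, -0.5, -0.83, 0, 0, 0.32, 0], [0.15, -0.5, -0.83, 0, 0, 0.32, 0], [0.15, -0.5, -0.83, 0, 0, 0.32, 0]]}}

```text
time_s: 5.65
tool_pos: [0.4693, -0.11, 0.1888]
tool_rot: [180.0, 0.1, 2.3]
force: [-0.1, -0.0, -4.4]
grip_width: 0.0216
grasp_force: 45.0
```

Run:
```python
from h import *
mv((.45,.06,.17,1.9))
```

```text
t 5.65 tcp [ 0.4693 -0.11    0.1888] [1.7999e+02 1.2000e-01 2.3200e+00] F [-0.1 -0.  -4.4] w 0.0216 45.0
[-0.062 -0.853  0.094] [0.    0.001 0.005]
```

Call:
{"fn": "apply_moves", "kwargs": {"moves": [[-0.03, -0.2, 0, 0, 0, 0.005, 0], [-0.06, -0.4, 0, 0, 0, 0.005, 0], [-0.06, -0.6, 0, 0, 0, 0.005, 0], [-0.06, -0.7, 0, 0, 0, 0.005, 0], [-0.06, -0.7, 0, 0, 0, 0.005, 0], [-0.06, -0.7, 0, 0, 0, 0.005, 0]]}}

```text
time_s: 6.25
tool_pos: [0.4526, 0.0276, 0.1891]
tool_rot: [180.0, 0.1, 1.7]
force: [-0.2, -0.0, -3.2]
grip_width: 0.0217
grasp_force: 45.0
```

Run:
```python
from h import *
c=viewer.get_calibration('wrist'); print(c['position'])
im=snap('wrist','w2')
for m in masks_of('wrist','jig')[:1]:
    px=np.argwhere(m['pixels'])[:,::-1]
    W=np.array([toz('wrist',p,.05,c)[:2] for p in px]).astype(np.float32)*1000
    print(m['conf'],m['location'],len(px),cv2.minAreaRect(W))
mv((.45,.06,.17,1.9))
```

```text
[0.51840761 0.03084855 0.35150507]
0.73 [133.5, 141.7] 11315 ((472.94525146484375, 166.3413543701172), (173.9536590576172, 138.4980010986328), 1.523694634437561)
t 6.35 tcp [0.4527 0.0269 0.1891] [1.7998e+02 6.0000e-02 1.6100e+00] F [-0.1 -0.5 -2.7] w 0.022 45.0
[-0.009 -0.166  0.095] [ 0.     0.001 -0.003]
```

View pics/w2.png

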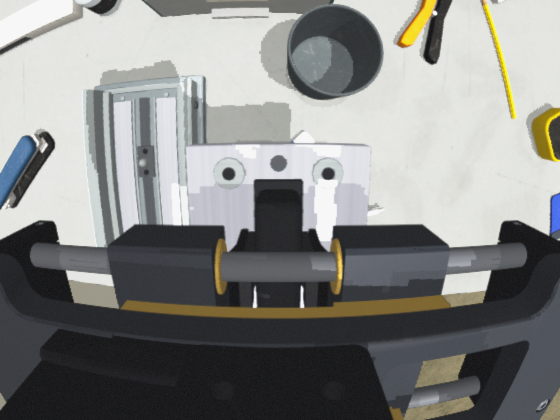

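The jig is visible at left (columns 85–205), with a pin block near (144,160). Enlarging that area.

Run:
```python
import cv2
a=cv2.imread('pics/w2.png')[65:250,75:215]; cv2.imwrite('pics/w2c.png',cv2.resize(a,None,fx=3.2,fy=3.2,interpolation=cv2.INTER_CUBIC))
```

```text
(no output)
```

View pics/w2c.png

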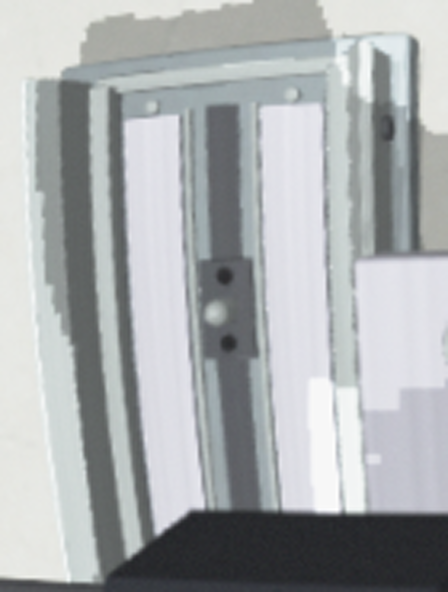

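Run:
```python
from h import *
c=viewer.get_calibration('wrist')
P=lambda u,v,z: toz('wrist',(75+u/3.2,65+v/3.2),z,c).round(4)[:2]
print('pin',P(215,310,.033))
for n,u,v in [('L out',123,120),('L in',181,117),('R in',258,107),('R out',327,104),('L out lo',154,505),('L in lo',207,505),('R in lo',275,505)]: print(n,P(u,v,.021))
mv((.471,.17,.16,1.8))
```

```text
pin [0.4765 0.1711]
L out [0.5415 0.2112]
L in [0.541  0.1882]
R in [0.5428 0.1596]
R out [0.5428 0.1352]
L out lo [0.4042 0.2066]
L in lo [0.4053 0.1847]
R in lo [0.4065 0.158 ]
t 6.35 tcp [0.4527 0.0269 0.1891] [1.7998e+02 6.0000e-02 1.6100e+00] F [-0.1 -0.5 -2.7] w 0.022 45.0
[ 0.112 -0.713  0.145] [ 0.     0.001 -0.002]
```

The pin tip is at crop (215,310), world (0.4765, 0.171), about +14 mm from the jig's centre. The jig centre comes out at (0.462, 0.1714) with yaw about 1.7°, agreeing with the top camera. I'll approach just short of the pin in x.

Call:
{"fn": "apply_moves", "kwargs": {"moves": [[0.06, -0.2, 0, 0, 0, 0, 0], [0.08, -0.4, 0, 0, 0, 0, 0], [0.09, -0.6, 0.05, 0, 0, 0, 0], [0.09, -0.72, 0.2, 0, 0, 0, 0], [0.09, -0.72, 0.4, 0, 0, 0, 0], [0.09, -0.72, 0.5, 0, 0, 0, 0], [0.09, -0.72, 0.5, 0, 0, 0, 0], [0.09, -0.72, 0.5, 0, 0, 0, 0]]}}

```text
time_s: 7.15
tool_pos: [0.467, 0.1723, 0.0897]
tool_rot: [-180.0, 0.0, 1.6]
force: [-0.4, 0.1, -3.0]
grip_width: 0.0218
grasp_force: 45.0
```

Run:
```python
from h import *
mv((.466,.1715,.08,1.7),(.466,.1715,.06,1.7))
c=viewer.get_calibration('top'); snap('top','t2')
a=cv2.imread('pics/t2.png')[190:300,180:290]; cv2.imwrite('pics/t2c.png',cv2.resize(a,None,fx=5,fy=5,interpolation=cv2.INTER_CUBIC))
```

```text
t 7.15 tcp [0.467  0.1723 0.0897] [-1.7999e+02  3.0000e-02  1.6500e+00] F [-0.4  0.1 -3. ] w 0.0218 45.0
[-0.005  0.004  0.048] [-0.     0.    -0.001]
[-0.005  0.004  0.148] [-0.     0.    -0.001]
```

View pics/t2c.png

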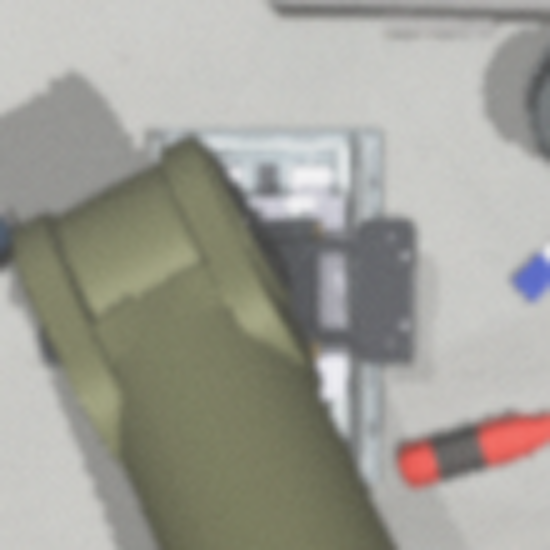

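The arm covers most of the jig here, but the gripper looks aligned with the fences. Descending gently.

Call:
{"fn": "apply_moves", "kwargs": {"moves": [[-0.005, 0.004, 0.05, 0, 0, 0, 0], [-0.005, 0.004, 0.08, 0, 0, 0, 0], [-0.005, 0.004, 0.11, 0, 0, 0, 0], [-0.005, 0.004, 0.13, 0, 0, 0, 0], [-0.005, 0.004, 0.15, 0, 0, 0, 0], [-0.005, 0.004, 0.15, 0, 0, 0, 0]]}}

```text
time_s: 7.8
tool_pos: [0.465, 0.1724, 0.0589]
tool_rot: [180.0, 0.1, 1.8]
force: [-0.1, 0.6, -3.5]
grip_width: 0.0214
grasp_force: 45.0
```

Call:
{"fn": "apply_moves", "kwargs": {"moves": [[0, 0, 0.01, 0, 0, 0, 0], [0, 0, 0.015, 0, 0, 0, 0], [0, 0, 0.02, 0, 0, 0, 0], [0, 0, 0.02, 0, 0, 0, 0]]}}

```text
time_s: 8.2
tool_pos: [0.4656, 0.1727, 0.056]
tool_rot: [180.0, -0.0, 1.8]
force: [-0.6, -0.8, 1.1]
grip_width: 0.0215
grasp_force: 45.0
```

The plate is riding on the pin. Sliding along +x with a light push.

Call:
{"fn": "apply_moves", "kwargs": {"moves": [[0.01, 0, 0.005, 0, 0, 0, 0], [0.02, 0, 0.005, 0, 0, 0, 0], [0.03, 0, 0.005, 0, 0, 0, 0], [0.03, 0, 0.005, 0, 0, 0, 0]]}}

```text
time_s: 8.6
tool_pos: [0.468, 0.1729, 0.0555]
tool_rot: [179.9, 0.4, 1.8]
force: [-12.8, -1.6, 17.8]
grip_width: 0.0217
grasp_force: 45.0
```

Call:
{"fn": "apply_moves", "kwargs": {"moves": [[0.008, 0, 0, 0, 0, 0, 0], [0.015, 0, 0, 0, 0, 0, 0], [0.015, 0, 0, 0, 0, 0, 0]]}}

```text
time_s: 8.9
tool_pos: [0.47, 0.173, 0.0553]
tool_rot: [179.8, 0.5, 1.8]
force: [-14.5, -2.2, 17.3]
grip_width: 0.0216
grasp_force: 45.0
```

Call:
{"fn": "apply_moves", "kwargs": {"moves": [[0.008, 0, 0, 0, 0, 0, 0], [0.015, 0, 0, 0, 0, 0, 0], [0.015, 0, 0, 0, 0, 0, 0]]}}

```text
time_s: 9.2
tool_pos: [0.478, 0.1729, 0.0544]
tool_rot: [-180.0, -0.1, 1.8]
force: [0.6, 1.2, -3.9]
grip_width: 0.0218
grasp_force: 45.0
```

The contact force vanished at x = 0.478, so the slot is over the pin. Pressing down.

Call:
{"fn": "apply_moves", "kwargs": {"moves": [[0, 0, 0.01, 0, 0, 0, 0], [0, 0, 0.02, 0, 0, 0, 0], [0, 0, 0.02, 0, 0, 0, 0]]}}

```text
time_s: 9.5
tool_pos: [0.4775, 0.1729, 0.0506]
tool_rot: [180.0, 0.0, 1.8]
force: [-0.1, 0.1, -2.8]
grip_width: 0.0215
grasp_force: 45.0
```

Call:
{"fn": "apply_moves", "kwargs": {"moves": [[0, 0, 0.01, 0, 0, 0, 0], [0, 0, 0.02, 0, 0, 0, 0], [0, 0, 0.025, 0, 0, 0, 0], [0, 0, 0.025, 0, 0, 0, 0]]}}

```text
time_s: 9.9
tool_pos: [0.4776, 0.1729, 0.046]
tool_rot: [180.0, -0.0, 1.8]
force: [-2.8, -2.2, 6.3]
grip_width: 0.0216
grasp_force: 45.0
```

Call:
{"fn": "apply_moves", "kwargs": {"moves": [[0, 0, 0.006, 0, 0, 0, 0], [0, 0, 0.01, 0, 0, 0, 0], [0, 0, 0.012, 0, 0, 0, 0], [0, 0, 0.012, 0, 0, 0, 0], [0, 0, 0.012, 0, 0, 0, 0]]}}

```text
time_s: 10.4
tool_pos: [0.4776, 0.1729, 0.0446]
tool_rot: [179.9, -0.0, 1.8]
force: [-5.4, -2.6, 13.3]
grip_width: 0.0217
grasp_force: 45.0
```

Call:
{"fn": "apply_moves", "kwargs": {"moves": [[0, 0, 0.004, 0, 0, 0, 0], [0, 0, 0.005, 0, 0, 0, 0], [0, 0, 0.005, 0, 0, 0, 0], [0, 0, 0.005, 0, 0, 0, 0], [0, 0, 0.005, 0, 0, 0, 0]]}}

```text
time_s: 10.9
tool_pos: [0.4776, 0.1729, 0.0445]
tool_rot: [179.9, -0.0, 1.8]
force: [-8.6, -4.2, 21.7]
grip_width: 0.0218
grasp_force: 45.0
```

Run:
```python
from h import *
snap('scene','s3'); mv()
a=cv2.imread('pics/s3.png')[200:360,170:340]; cv2.imwrite('pics/s3c.png',cv2.resize(a,None,fx=3.5,fy=3.5,interpolation=cv2.INTER_CUBIC))
```

```text
t 10.95 tcp [0.4776 0.1729 0.0445] [179.88  -0.     1.75] F [-9.  -2.9 21.8] w 0.0218 45.0
```

View pics/s3c.png

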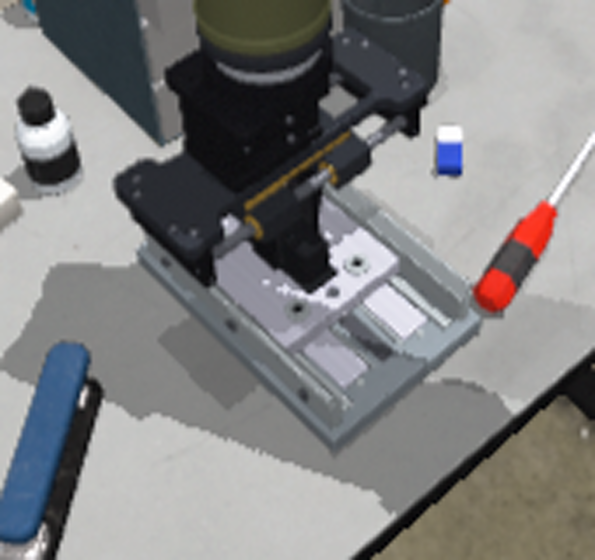

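The plate sits flat between the fences (crop centre about (310,270)), and the ink bottle, stapler and cup look undisturbed. The height matches home and the contact is stiff. Handing in.

```bash
python3 -c "
from cell import env
print(env.sign_off())"
```

```text
the job is handed in; nothing more can be done
None
```

The drill plate is on the locating pin and pressed home at about 22 N with the gripper still holding the handle, at about 11 s; the job is handed in, but the hand-in returned no verdict.

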